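# Put the vacuum attachments back in the accessory tray

### The job

Put the four attachments of the narrow vacuum hose back into the bins of the grey accessory tray: the crevice nozzle lying flat in the undivided bin, the upholstery nozzle upright, lengthways, in the longer part of the bin with the off-centre divider and the connecting sleeve upright in that bin's shorter part, and the round dusting brush upright, bristles down, in the free half of the bin that holds the spare filter. Two look-alikes, a nozzle and a round brush with fat necks, belong to the wide hose: leave them standing where they are.

Things in the scene. Friction and masses are not known exactly. Their poses are not given: they have to be found in the camera images.
- crevice_mid (a point): Crevice nozzle of the narrow hose, dark grey plastic, lying on the table: 150 mm long, a round hose neck of 35 mm diameter over its first 50 mm, then a flat-sided blade 30 mm wide whose top slopes from about 31 mm high by the neck down to about 20 mm at the tip; flat underside. The point is at mid-length, in the blade, 14.5 mm above its underside; the blade is 30 mm wide there and about 28 mm high. x points to the tip, z up.
- nozzle_mid (a point): Upholstery nozzle of the narrow hose, dark grey plastic, standing on its mouth: head 100 x 42 mm and 22 mm high, sloping shoulders to 42 mm, and above them an upright, open round neck of 35 mm diameter up to 80 mm. The point is on the neck's axis, 40 mm above the underside (half-way up). x along the 100 mm head, z up.
- sleeve_mid (a point): Connecting sleeve of the narrow hose, dark grey plastic, standing: lower end 42 mm in diameter and 26 mm high with a collar of 45 mm, above it an open round neck of 35 mm diameter up to 60 mm. The point is on its axis, 30 mm above the underside (half-way up). z up.
- brush_mid (a point): Round dusting brush of the narrow hose, standing on its bristles: bristle ring of 56 mm diameter, dark grey collar of 62 mm at 22 to 34 mm, shoulder to 42 mm and above it an upright, open round neck of 35 mm diameter up to 80 mm. The point is on its axis, 40 mm above the underside (half-way up). z up.
- nozzle_wide_mid (a point): Look-alike, to be left: upholstery nozzle of the wide hose. Same head (100 x 42 mm) and height (80 mm), but its neck is 50 mm in diameter. The point is on its axis, 40 mm above the underside. x along the head, z up.
- brush_wide_mid (a point): Look-alike, to be left: round brush of the wide hose. Same head (62 mm) and height (80 mm), but its neck is 50 mm in diameter. The point is on its axis, 40 mm above the underside. z up.
- tray: Grey accessory tray, 198 x 298 mm, rim 24 mm high, a carrying lip at each end reaching 21 mm farther out, fixed. Three white bins of one footprint stand in it side by side, 2 mm apart, their undersides 4 mm above the table, in an order that varies. Origin: centre of its underside; x along the bins' length, y across them, z up.
- bin_long: White bin, 186 x 94 x 32 mm outside, walls and floor 3 mm (inside 180 x 88, 29 deep), fixed in the tray. Origin: centre of its underside; x along its length (away from the robot), y across, z up. No divider: the place of the crevice nozzle.
- bin_offset: White bin, 186 x 94 x 32 mm outside, walls and floor 3 mm (inside 180 x 88, 29 deep), fixed in the tray. Origin: centre of its underside; x along its length (away from the robot), y across, z up. Off-centre 3 mm divider: the longer part (116 mm, centre x = -32 mm) is for the upholstery nozzle, the shorter (60 mm, centre x = +60 mm) for the sleeve.
- bin_half: White bin, 186 x 94 x 32 mm outside, walls and floor 3 mm (inside 180 x 88, 29 deep), fixed in the tray. Origin: centre of its underside; x along its length (away from the robot), y across, z up. Divider in the middle. The near half holds a spare filter (62 mm wide, 47 mm high, fixed); the free half (88 mm, centre x = +46 mm) is for the round brush.
Mind the look-alikes: they are no part of the job. Leave any black, pink or yellow look-alike of the bin_offset alone.

How it is judged:
By the outcome, as a careful person would: the job done as asked, in the order asked, and still so for the second after the job is handed in, with the robot touching nothing.
It also fails if it takes over 112 s, if anything falls off the work surface, if the arm or the gripper's body presses on something with over 40 N, if the wrist force passes 120 N, or if a joint passes its speed limit or range.

### The arm

A 6-joint arm with a two-finger parallel gripper is mounted at the origin on the work surface. World frame = base frame: x ahead of the robot, y to its left, z up, the work surface at z = 0. Lengths are in mm, angles in rad, forces in N, time in s.
With the tool pointing down it reaches from about 300 to 775 mm from the base axis. Payload 14.6 kg.
Tool frame: the origin (TCP) lies between the finger pads; the fingertips stand 17 mm ahead of it and the grasp point (between the pads) lies 2 mm behind it (manip.tip_reach is the distance from the TCP to the fingertips, in mm); z points along the fingers, y is the line along which they close (so a half turn about z gives the same grasp; the last joint's range is limited). The gripper opens to 94 mm and grips with 3 to 60 N. Pads are 16 mm wide; open, the fingers measure 119 mm over their backs; the gripper's body (75 mm by 177 mm) begins 78 mm behind the grasp point.
Start: joints at [-1.242, 0.3, 1.521, -0, 1.321, -0.067], TCP at [212.043, -507.471, 222.446] pointing down, gripper open.
Joint ranges: [-3.03, 3.03], [-0.79, 2.21], [0.23, 2.52], [-1.04, 4.18], [0, 3.07], [-2.55, 2.55]. Speed limits (rad/s): [2.22, 2.22, 2.57, 3.14, 3.14, 3.14].

### API

Orientations are given as [roll, pitch, yaw] about the fixed x, y, z axes, in that order (R = Rz(yaw) Ry(pitch) Rx(roll)).
In Python, from cell import manip, viewer gives the robot as it stands.
- The arm moves only by the tool apply_moves, never from a script. Its argument "moves" is a list of rows, each a list of 3 entries, a list of its own where there are three numbers: the shift along the tool's x, y, z each as a share of 0.25 m, from -1 to 1, then the turn, a rotation vector about the tool's x, y, z each as a share of pi rad, from -1 to 1, then the closure, from 0 (fully open) to 1 (shut). In form: [[[dx, dy, dz], [wx, wy, wz], grip], ...]. A call has 1 to 12 rows; each row is the pose to reach, as a shift and turn from the pose commanded when the call began, along the tool's axes at that moment, turning the shorter way round; what a row does not reach only later rows make up. A row lasts 1/12 s, in which the tool goes at most 41.7 mm and 7.16 degrees, less where a joint would pass 70% of its speed; a pose out of reach is approached as far as the arm can. A call with a number of a shift or a turn outside -1 to 1 is refused whole. A call with a gripper value outside its range is refused whole. The fingers move at their own pace and stop on an object; "squeeze" is the grip in N (left out, the last holds). Time passes only in rows, so rows that repeat a pose let the fingers close. It gives the time, the measured TCP pose, the force, the opening and the grip force at its end, in the units of the state.
- manip.read_state(): the state, without advancing time (a new reading comes with each control period).
- viewer.camera(name): name is "scene" or "top"; returns the picture (384x512x3 uint8, blue, green, red); there is no depth.
- viewer.camera_info(name): a dict with "camera_matrix" (3x3 intrinsics, pixels), "k1" (the pictures are not rectified: a ray, as slopes to the right and down, at radius r is drawn at 1 + k1 r^2 times it, then the intrinsics apply), "R" (3x3) and "t" (3): a world point X has camera coordinates R X + t. Camera axes: x right, y down, z forward; pixel columns grow to the right and rows downward; lengths in mm; the calibration is good to about 2 mm. A picture is of the moment at which its call begins. camera_info takes no time and is no camera call.
- manip.sign_off(): hands the job in; it is judged then, once.
The state is a dict: "clock": time; "joints": joint angles; "qd": joint speeds; "effort": joint torques, N m; "eef_pos": TCP position; "eef_rot": TCP orientation; "wrist_force": force on the tool from outside, world axes, zero at the start; "moment": the same for the moment, N m; "finger_gap": finger opening in mm; "finger_force": force on a finger pad.
Only numpy, scipy, OpenCV 4.12 (cv2) and the standard library are available. Lean on these libraries where they do the work, as an engineer would, in place of code of your own. Each camera call takes 0.05 s, during which the arm holds its last target. There are 200 camera calls.

## Working session

There is one attempt and no reset: what is moved stays moved. The work goes in short steps, Python scripts to look and compute and a tool call to move; the robot and the scene stay as the last step left them, time stands still between calls to the robot, and variables do not carry over. Pictures are saved under pics/ and viewed, at most 14 in all, crops included, and the job is handed in when it is done.

Besides the shell and the picture viewer there is one more tool, called after "Emit:" by a JSON object that holds its "fn" and its "kwargs". apply_moves: Moves the arm, as the interface text tells. Shift numbers are shares of 0.25 m and turn numbers shares of pi rad, none past 1 either way. Its arguments: {"type":"object","properties":{"moves":{"type":"array"},"squeeze":{"type":"number"}},"required":["moves"]}

```bash
ls; mkdir -p pics
python3 - <<'E'
from cell import manip, viewer
import cv2
for n in ("scene","top"):
    cv2.imwrite(f"pics/{n}0.png",cv2.resize(viewer.camera(n),(800,600),interpolation=cv2.INTER_CUBIC))
    print(viewer.camera_info(n))
print(manip.read_state())
E
```

```text
pics
{'camera_matrix': array([[391.18709253,   0.        , 253.12074063],
       [  0.        , 391.18709253, 193.98952258],
       [  0.        ,   0.        ,   1.        ]]), 'k1': -0.016823360142195785, 'R': array([[-0.07951272,  0.99671458, -0.01542017],
       [ 0.63241869,  0.03848163, -0.77367032],
       [-0.7705351 , -0.07126864, -0.6334007 ]]), 't': array([ 135.71592416, -222.74216669, 1535.93335102])}
{'camera_matrix': array([[432.30910936,   0.        , 256.9528339 ],
       [  0.        , 432.30910936, 187.45731691],
       [  0.        ,   0.        ,   1.        ]]), 'k1': -0.0223629491324563, 'R': array([[ 0.02633881, -0.99958204, -0.01191709],
       [-0.99032819, -0.02446677, -0.13657034],
       [ 0.13622168,  0.01539893, -0.99055869]]), 't': array([ -95.40354763,  441.17084529, 1516.61528026])}
{'clock': 0.1, 'joints': array([-1.24157506e+00,  3.00447275e-01,  1.52151594e+00, -1.49496569e-05,
        1.32068397e+00, -6.66339566e-02]), 'qd': array([ 0.00087131, -0.0016853 , -0.00074423,  0.00057234, -0.00018714,
       -0.00106914]), 'effort': array([ 1.15002887e-03, -5.32647693e+01, -3.53285801e+01,  7.09827337e-02,
        2.34903902e-02, -7.09824076e-05]), 'eef_pos': array([ 211.98608958, -507.27426782,  221.92694088]), 'eef_rot': array([-3.14053950e+00, -5.57672755e-05,  3.95858901e-01]), 'wrist_force': array([-0.17698727, -0.14255807, -0.26539713]), 'moment': array([0.00677513, 0.00305364, 0.04083127]), 'finger_force': 0.0, 'finger_gap': 93.93899349503917}
```

View pics/scene0.png

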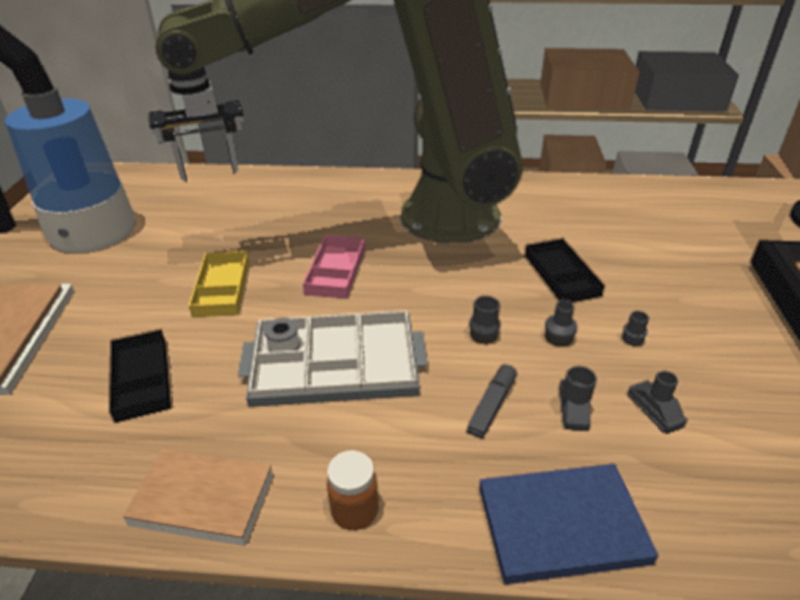

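View pics/top0.png

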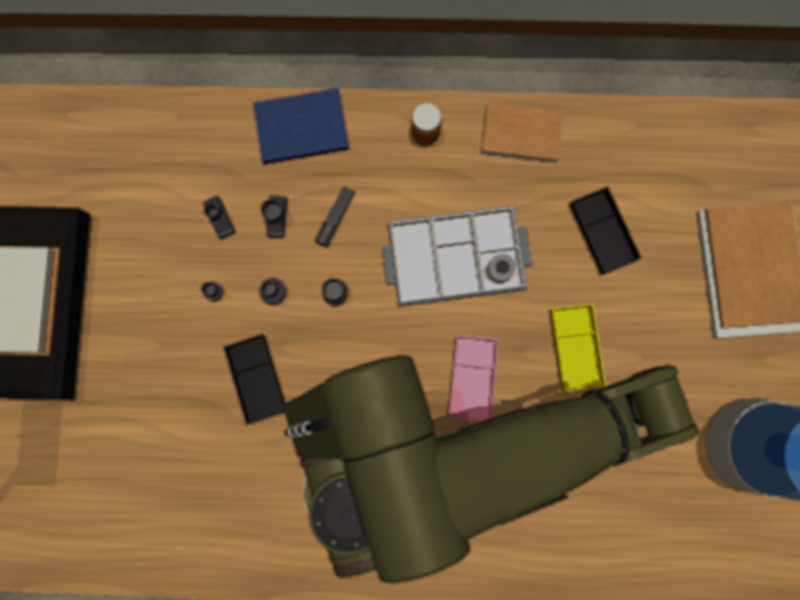

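The top view shows the bins from left to right: undivided at about (413,262), off-centre divider (455,255) and filter bin (500,245).

| Candidate | Top view pixel | Scene view pixel | Decision |
|---|---|---|---|
| Nozzle, thin neck | (218,215) | (660,400) | take |
| Nozzle, fat neck | (275,213) | (578,395) | leave |
| Brush, thin neck | (272,291) | (563,322) | take |
| Brush, fat neck | (334,291) | (486,320) | leave |
| Sleeve | (212,291) | (635,328) | take |
| Crevice nozzle | (335,215) | (492,400) | take |
| Pink, yellow and black bins | – | – | leave |

I'll check these choices in close crops.

```bash
cat > h.py <<'E'
from cell import manip, viewer
import cv2, numpy as np
I={n:viewer.camera_info(n) for n in("scene","top")}
def proj(n,X):
    c=I[n];p=np.atleast_2d(X)@c["R"].T+c["t"];s=p[:,:2]/p[:,2:];s=s*(1+c["k1"]*(s**2).sum(1,keepdims=True))
    return s*c["camera_matrix"][0,0]+c["camera_matrix"][:2,2]
def ray(n,uv):
    c=I[n];d=(np.atleast_2d(uv).astype(float)-c["camera_matrix"][:2,2])/c["camera_matrix"][0,0];s=d.copy()
    for _ in range(8): s=d/(1+c["k1"]*(s**2).sum(1,keepdims=True))
    return -c["R"].T@c["t"],np.c_[s,np.ones(len(s))]@c["R"]
def atz(n,uv,z):
    o,d=ray(n,uv);return (o+d*((z-o[2])/d[:,2])[:,None])
def crop(n,x0,y0,w,h,k,f,pts=()):
    im=cv2.resize(viewer.camera(n)[y0:y0+h,x0:x0+w],None,fx=k,fy=k,interpolation=cv2.INTER_CUBIC)
    im=np.uint8(255*(im/255.)**0.6)
    for P,col in pts:
        q=np.round(((proj(n,P)-[x0,y0]+.5)*k-.5)*16).astype(int)
        cv2.polylines(im,[q],False,col,1,cv2.LINE_AA,4)
    cv2.imwrite(f"pics/{f}.png",im)
E
python3 - <<'E'
from h import *
crop("top",120,112,114,86,7,"t1")
crop("scene",290,180,160,100,5,"s1")
E
```

```text
(no output)
```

View pics/t1.png

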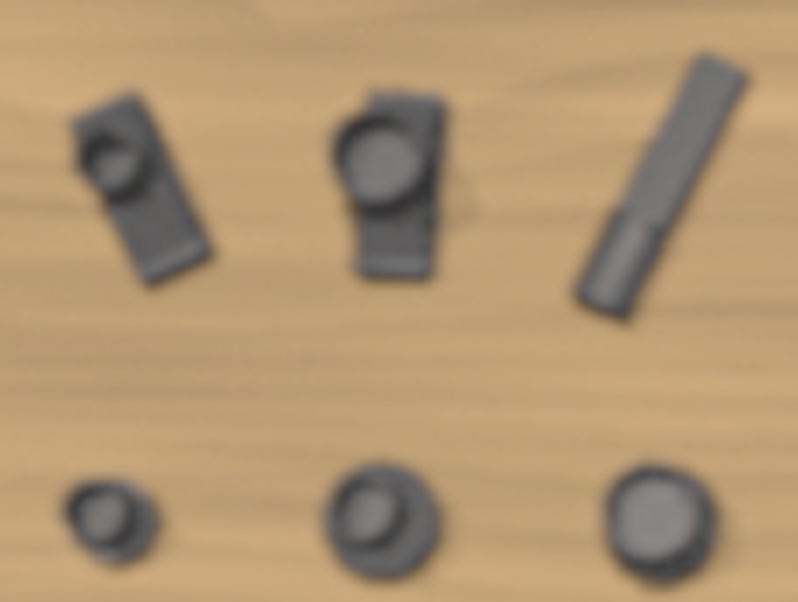

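View pics/s1.png

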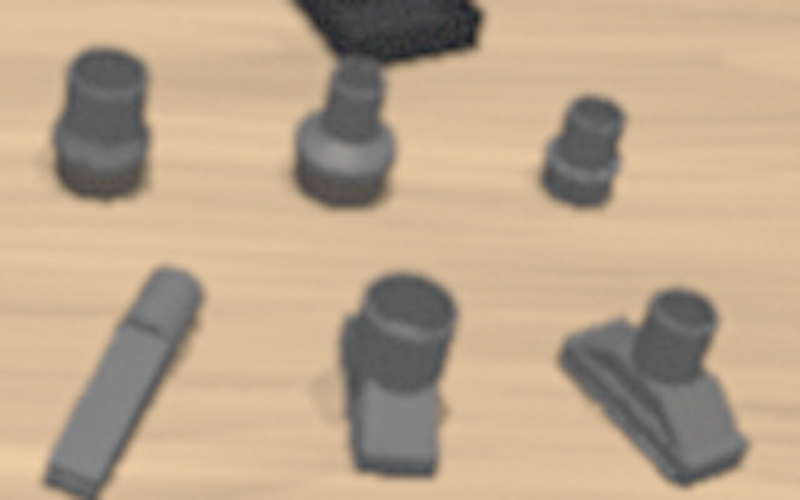

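The crops confirm the choice. In the top crop the thin-neck nozzle is at (115,165), the sleeve at (105,515), the thin-neck brush at (372,515) and the crevice nozzle runs from (605,305) to (725,65). The fat-neck nozzle (380,165) and fat-neck brush (655,520) stay. Next I'll fit silhouettes for the objects and crop the tray.

```bash
cat > fit.py <<'E'
from h import *
from scipy.optimize import minimize
A=np.linspace(0,2*np.pi,40,endpoint=False)
def disc(r,z,x=0): return np.c_[x+r*np.cos(A),r*np.sin(A),0*A+z]
def box(x0,x1,w,z0,z1): return np.array([[x,s*w/2,z] for x,z in((x0,z0),(x1,z0),(x0,z1),(x1,z1)) for s in(-1,1)],float)
def cyl(r,z0,z1,r2=None): return np.r_[disc(r,z0),disc(r if r2 is None else r2,z1)]
def noz(rn): return [box(-50,50,42,0,22),np.r_[box(-50,50,42,22,22),disc(rn,42)],cyl(rn,42,80)]
def bru(rn): return [cyl(28,0,22),cyl(31,22,34),cyl(31,34,42,rn),cyl(rn,42,80)]
hc=np.r_[[np.c_[0*A+x,17.5*np.cos(A),np.maximum(17.5+17.5*np.sin(A),0)] for x in(-75,-25)]].reshape(-1,3)
cre=[hc,np.array([[x,s*15,z] for x,z in((-25,0),(75,0),(-25,31),(75,20)) for s in(-1,1)],float)]
M={"crevice":cre,"nozzle":noz(17.5),"sleeve":[cyl(21,0,26),cyl(22.5,22,26),cyl(17.5,26,60)],"brush":bru(17.5),"nozzle_wide":noz(25),"brush_wide":bru(25)}
def world(m,p):
    c,s=np.cos(p[2]),np.sin(p[2]);R=np.array([[c,-s,0],[s,c,0],[0,0,1]]);z=p[3] if len(p)>3 else 0
    return [q@R.T+[p[0],p[1],z] for q in m]
K=8
def sil(n,m,p,x0,y0,w,h):
    o=np.zeros((h*K,w*K),np.uint8)
    for q in world(m,p):
        u=((proj(n,q)-[x0,y0]+.5)*K-.5).astype(np.float32);cv2.fillConvexPoly(o,np.round(cv2.convexHull(u)*16).astype(np.int32),255,cv2.LINE_AA,4)
    return cv2.resize(cv2.GaussianBlur(o,(0,0),.6*K),(w,h),interpolation=cv2.INTER_AREA)/255.
def soft(im,fl=None):
    g=im.astype(float); b=np.median(g.reshape(-1,3),0)   # red channel contrast to wood
    return np.clip((b[2]-g[...,2])/(b[2]-np.percentile(g[...,2],3)*1.15),0,1)
def fit(name,p0,cams=("top","scene"),imgs=None,fy=True):
    m=M[name];D=[]
    for n in cams:
        u=proj(n,np.vstack(world(m,p0)));a=np.floor(u.min(0)-6).astype(int);b=np.ceil(u.max(0)+6).astype(int)
        D.append((n,a[0],a[1],b[0]-a[0],b[1]-a[1],soft(imgs[n][a[1]:b[1],a[0]:b[0]])))
    def cost(v):
        p=np.array(p0,float);p[:2]+=v[:2]*10
        if fy: p[2]+=v[2]*.2
        return sum(((sil(n,m,p,x,y,w,h)-t)**2).sum() for n,x,y,w,h,t in D)
    k=3 if fy else 2
    r=minimize(cost,np.zeros(k),method="Nelder-Mead",options=dict(initial_simplex=np.r_[np.zeros((1,k)),np.eye(k)],xatol=.003,fatol=1e-3))
    p=np.array(p0,float);p[:2]+=r.x[:2]*10
    if fy:p[2]+=r.x[2]*.2
    return p,r.fun
E
python3 - <<'E'
from fit import *
ims={n:viewer.camera(n) for n in I}
def g(x,y,z): return atz("top",[120+(x+.5)/7-.5,112+(y+.5)/7-.5],z)[0]
t=g(725,65,20);nk=g(604,306,15);print(t,nk,np.hypot(*(t-nk)[:2]))
yaw=np.arctan2(*(t-nk)[1::-1]);h1=g(103,108,20);h2=g(180,268,0)
c=(t+nk)/2
P={"crevice":[c[0],c[1],yaw],"nozzle":[*g(115,165,80)[:2],np.arctan2(*(h1-h2)[1::-1])],"sleeve":[*g(105,515,60)[:2],0],"brush":[*g(370,515,80)[:2],0],"nozzle_wide":[*g(380,165,80)[:2],0],"brush_wide":[*g(655,520,80)[:2],0]}
for k,p in P.items():
    fy="crev" in k or "noz" in k
    print(k,np.round(p,2),*[(np.round(r[0],2),round(r[1],1)) for r in(fit(k,p,cs,ims,fy) for cs in(("top",),("scene",),("top","scene")))])
crop("top",243,124,100,76,8,"t2")
crop("scene",150,195,130,68,6,"s2")
E
```

```text
[689.28815426  47.07803717  20.        ] [559.54403887 105.97941713  15.        ] 142.48827334215613
crevice [ 6.2442e+02  7.6530e+01 -4.3000e-01] (array([ 6.2356e+02,  7.8480e+01, -4.2000e-01]), np.float64(7.2)) (array([ 6.2594e+02,  7.8700e+01, -4.3000e-01]), np.float64(15.7)) (array([ 6.2504e+02,  7.8670e+01, -4.2000e-01]), np.float64(26.1))
nozzle [6.1273e+02 3.4782e+02 4.7000e-01] (array([6.1615e+02, 3.5326e+02, 5.0000e-01]), np.float64(9.8)) (array([6.1742e+02, 3.5373e+02, 4.5000e-01]), np.float64(39.4)) (array([6.1727e+02, 3.5357e+02, 4.7000e-01]), np.float64(51.4))
sleeve [436.87 347.18   0.  ] (array([439.06, 353.65,   0.  ]), np.float64(4.9)) (array([440.55, 354.19,   0.  ]), np.float64(8.5)) (array([439.71, 354.33,   0.  ]), np.float64(14.0))
brush [437.41 208.81   0.  ] (array([441.13, 213.22,   0.  ]), np.float64(5.1)) (array([438.21, 215.25,   0.  ]), np.float64(195.8)) (array([440.6 , 214.34,   0.  ]), np.float64(203.5))
nozzle_wide [615.68 213.32   0.  ] (array([621.3 , 215.81,  -0.  ]), np.float64(21.8)) (array([ 6.2140e+02,  2.1617e+02, -8.0000e-02]), np.float64(38.0)) (array([ 6.2139e+02,  2.1597e+02, -7.0000e-02]), np.float64(63.4))
brush_wide [438.39  67.07   0.  ] (array([442.46,  69.37,   0.  ]), np.float64(12.7)) (array([445.47,  70.22,   0.  ]), np.float64(13.8)) (array([443.68,  70.12,   0.  ]), np.float64(29.6))
```

View pics/t2.png

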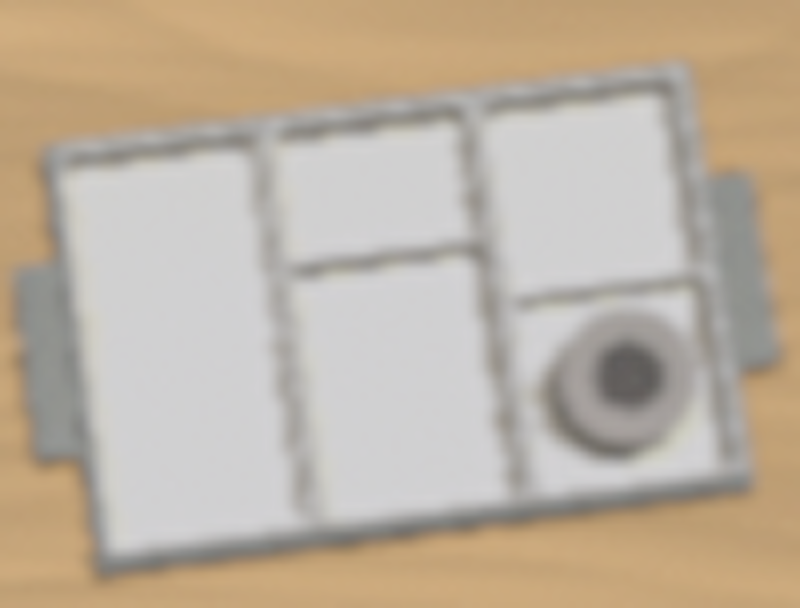

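View pics/s2.png

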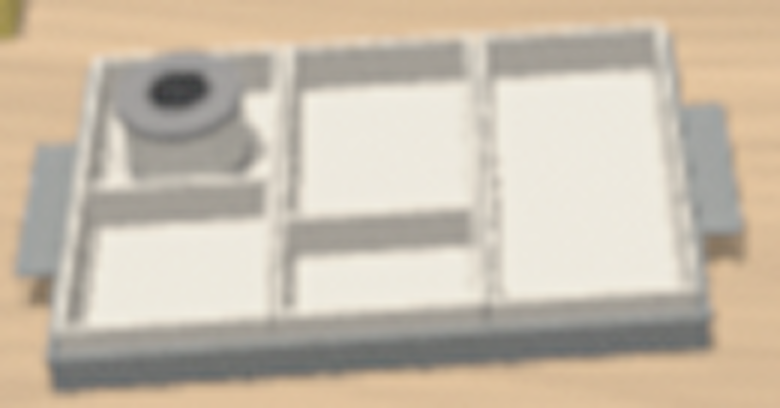

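The tray crops show the undivided bin on the left in the top view, the off-centre one in the middle (short part far) and the filter bin on the right with its far half free. Next I'll fit the tray pose and overlay all the fits.

```bash
cat > tray.py <<'E'
from fit import *
f=cyl(31,4,51)+[-46,-96,0]
T=[box(-99,99,298,0,24),box(-93,93,286,4,36),f]
LIP=[box(-50,50,50,0,24)+[0,s*174,0] for s in(-1,1)]
def tfit(p0,cams,ims):
    D=[]
    for n in cams:
        u=proj(n,np.vstack(world(T,p0)));a=np.floor(u.min(0)-8).astype(int);b=np.ceil(u.max(0)+8).astype(int)
        s=ims[n][a[1]:b[1],a[0]:b[0]].astype(float);t=1-np.clip((s[...,2]-s[...,0])/s[...,2]/np.percentile((s[...,2]-s[...,0])/s[...,2],96)*1.1,0,1)
        t=np.clip(t/.9,0,1)
        W=1.-np.max([sil(n,[l],p0,*a,*(b-a)) for l in LIP],0); W[W<1]=0
        W=np.maximum(W,sil(n,[T[0]],p0,*a,*(b-a))>.97)
        D.append((n,a[0],a[1],b[0]-a[0],b[1]-a[1],t,W))
    def cost(v):
        p=np.array(p0)+v*[10,10,.1];return sum((W*(sil(n,T,p,x,y,w,h)-t)**2).sum() for n,x,y,w,h,t,W in D)
    r=minimize(cost,np.zeros(3),method="Nelder-Mead",options=dict(initial_simplex=np.r_[np.zeros((1,3)),np.eye(3)],xatol=.003,fatol=1e-3))
    return np.array(p0)+r.x*[10,10,.1],r.fun
def rect(x0,x1,y0,y1,z): return np.array([[x0,y0,z],[x1,y0,z],[x1,y1,z],[x0,y1,z],[x0,y0,z]],float)
def bins(p):
    L=[rect(-99,99,-149,149,0),rect(-99,99,-149,149,24)]
    for y in(96,0,-96): L.append(rect(-90,90,y-44,y+44,36))
    L+=[rect(27,30,-44,44,36),rect(-1.5,1.5,-140,-52,36)]
    return world(L,p)
E
cat > /tmp/a.py <<'E'
from tray import *
ims={n:viewer.camera(n) for n in I}
g=lambda x,y,z: atz("top",[243+(x+.5)/8-.5,124+(y+.5)/8-.5],z)[0]
q=np.array([g(45,150,24),g(688,65,24),g(752,490,0),g(100,575,0)]);print(q.round(0))
p0=[*q.mean(0)[:2],.13]
for cs in(("top",),("scene",),("top","scene")): r=tfit(p0,cs,ims);print(np.round(r[0],3),round(r[1],1))
p=r[0]
OB={"crevice":[625.0,78.7,-.423],"nozzle":[617,353.5,.47],"sleeve":[439.7,354.2,0],"brush":[441.8,213.8,0]}
pts=[(l,(0,0,255)) for l in bins(p)]
for k,v in OB.items():
    for w in world(M[k],v):pass
    for m in M[k]:
        for n in("top",): 
            h=cv2.convexHull(proj(n,world([m],v)[0]).astype(np.float32))[:,0]
            pts.append((atz(n,np.r_[h,h[:1]],0),(0,255,0)))
crop("top",122,105,220,100,3.6,"t3",pts)
pts=[(l,(0,0,255)) for l in bins(p)]
for k,v in OB.items():
    for m in M[k]:
        h=cv2.convexHull(proj("scene",world([m],v)[0]).astype(np.float32))[:,0]
        pts.append((atz("scene",np.r_[h,h[:1]],0),(0,255,0)))
crop("scene",150,180,292,105,2.73,"s3",pts)
cv2.imwrite("pics/c3.png",np.vstack([x[:290,:790] for x in map(cv2.imread,("pics/t3.png","pics/s3.png"))])[:600])
E
PYTHONPATH=. python3 /tmp/a.py
```

```text
Traceback (most recent call last):
  File "tray.py", line 1, in <module>
    from fit import *
  File "fit.py", line 1, in <module>
    from h import *
  File "h.py", line 1, in <module>
    from cell import manip, viewer
ModuleNotFoundError: No module named 'cell'
```

```bash
python3 - < /tmp/a.py
```

```text
[[ 609.  -48.   24.]
 [ 656. -340.   24.]
 [ 464. -373.    0.]
 [ 418.  -78.    0.]]
[ 5.38493e+02 -2.08468e+02  1.56000e-01] 20.8
[ 5.34229e+02 -2.08641e+02  1.57000e-01] 287.5
[ 5.36652e+02 -2.08346e+02  1.58000e-01] 351.2
```

View pics/c3.png

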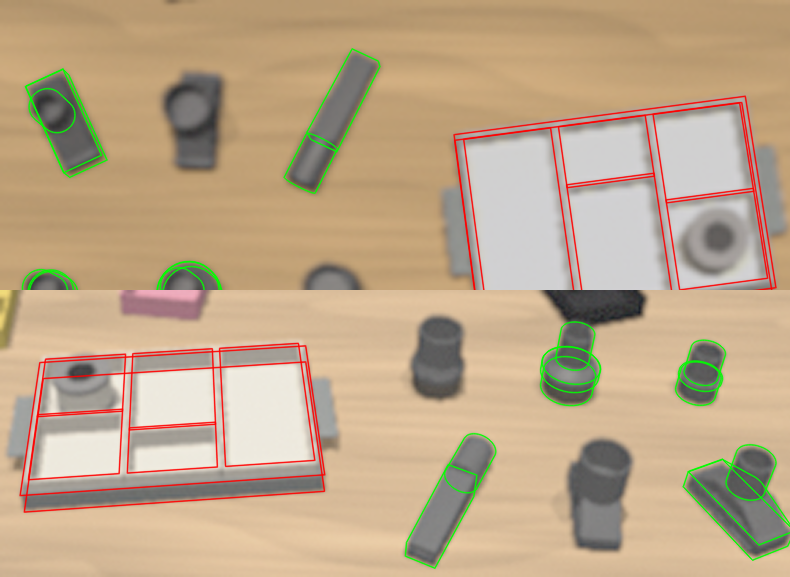

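The overlay shows the outlines lying on the objects, with the tray outline good in the top view (fit 538.5, -208.5, 0.156). In the scene view the far tray edge is a few mm off because of shadow, so I'll use the top fit for the tray. The fits leave about 2 mm of error against margins of at least 7 mm, so I'm setting out for the crevice nozzle first.

```bash
cat > plan.py <<'E'
import numpy as np, json, os
# ledger of commanded pose x,y,z,yaw ; calls = list of lists of waypoints (x,y,z,yaw), each call relative to its start
F="ledger.json"
def load(): return np.array(json.load(open(F))) if os.path.exists(F) else np.array([212.043,-507.471,222.446,.3958])
def plan(*calls):
    s=load()
    for c in calls:
        print("call from",s.round(2))
        for w in c:
            w=np.array(w,float);d=w[:3]-s[:3];a=s[3];C,S=np.cos(a),np.sin(a)
            t=np.array([C*d[0]+S*d[1],S*d[0]-C*d[1],-d[2]])/250;r=t.round(3);y=round(-(w[3]-a)/np.pi,3)
            T=r*250;e=np.array([s[0]+C*T[0]+S*T[1],s[1]+S*T[0]-C*T[1],s[2]-T[2],a-y*np.pi])
            print("  ",r.tolist(),[0,0,y],"len",round(np.linalg.norm(d)),"BAD" if abs(r).max()>1 else "")
        s=e
    json.dump(s.tolist(),open(F,"w"))
B=np.array([538.8,-208.3,.156])
def inbin(x,y): c,s=np.cos(B[2]),np.sin(B[2]);return B[0]+c*x-s*y,B[1]+s*x+c*y
E
python3 - <<'E'
from plan import *
plan([(349,-312,222,.13)],[(487,-117,222,-.15)],[(624.5,78.6,150,-.423)],[(624.5,78.6,60,-.423),(624.5,78.6,21,-.423)])
print(inbin(0,96),inbin(-32,0),inbin(60,0),inbin(46,-96))
E
```

```text
call from [ 2.1204e+02 -5.0747e+02  2.2245e+02  4.0000e-01]
   [0.807, -0.51, 0.002] [0, 0, np.float64(0.085)] len 239 
call from [ 3.4904e+02 -3.1204e+02  2.2195e+02  1.3000e-01]
   [0.647, -0.703, -0.0] [0, 0, np.float64(0.089)] len 239 
call from [ 4.8688e+02 -1.1698e+02  2.2195e+02 -1.5000e-01]
   [0.427, -0.856, 0.288] [0, 0, np.float64(0.087)] len 250 
call from [ 6.2458e+02  7.8550e+01  1.4995e+02 -4.2000e-01]
   [-0.0, -0.0, 0.36] [0, 0, np.float64(-0.0)] len 90 
   [-0.0, -0.0, 0.516] [0, 0, np.float64(-0.0)] len 129 
(np.float64(523.8846687871481), np.float64(-113.46576095728437)) (np.float64(507.1885869857614), np.float64(-213.2717770709506)) (np.float64(598.0713994016972), np.float64(-198.97791799196767)) (np.float64(599.1567374208197), np.float64(-295.9873095032242))
```

Emit:
{"fn": "apply_moves", "kwargs": {"moves": [[[0.12,-0.08,0.0],[0,0,0.02],0],[[0.28,-0.18,0.0],[0,0,0.04],0],[[0.42,-0.27,0.0],[0,0,0.06],0],[[0.56,-0.355,0.002],[0,0,0.07],0],[[0.7,-0.44,0.002],[0,0,0.08],0],[[0.807,-0.51,0.002],[0,0,0.085],0],[[0.807,-0.51,0.002],[0,0,0.085],0],[[0.807,-0.51,0.002],[0,0,0.085],0]], "squeeze": 20}}

```text
clock: 1.27
eef_pos: [349.8, -311.0, 222.2]
eef_rot: [3.141, -0.0, 0.132]
wrist_force: [-0.2, 0.6, 0.0]
finger_gap: 94.1
finger_force: 0.0
```

Emit:
{"fn": "apply_moves", "kwargs": {"moves": [[[0.647,-0.703,0],[0,0,0.089],0],[[0.647,-0.703,0],[0,0,0.089],0],[[0.647,-0.703,0],[0,0,0.089],0],[[0.647,-0.703,0],[0,0,0.089],0],[[0.647,-0.703,0],[0,0,0.089],0],[[0.647,-0.703,0],[0,0,0.089],0],[[0.647,-0.703,0],[0,0,0.089],0],[[0.647,-0.703,0],[0,0,0.089],0]]}}

```text
clock: 1.93
eef_pos: [487.4, -116.7, 221.6]
eef_rot: [3.142, 0.001, -0.149]
wrist_force: [0.7, -0.5, -0.7]
finger_gap: 93.8
finger_force: 0.0
```

Emit:
{"fn": "apply_moves", "kwargs": {"moves": [[[0.427,-0.856,0.288],[0,0,0.087],0],[[0.427,-0.856,0.288],[0,0,0.087],0],[[0.427,-0.856,0.288],[0,0,0.087],0],[[0.427,-0.856,0.288],[0,0,0.087],0],[[0.427,-0.856,0.288],[0,0,0.087],0],[[0.427,-0.856,0.288],[0,0,0.087],0],[[0.427,-0.856,0.288],[0,0,0.087],0],[[0.427,-0.856,0.288],[0,0,0.087],0],[[0.427,-0.856,0.288],[0,0,0.087],0]]}}

```text
clock: 2.68
eef_pos: [624.4, 76.3, 149.9]
eef_rot: [3.141, 0.0, -0.426]
wrist_force: [-1.0, -0.1, 1.0]
finger_gap: 94.1
finger_force: 0.0
```

Emit:
{"fn": "apply_moves", "kwargs": {"moves": [[[0,0,0.15],[0,0,0],0],[[0,0,0.3],[0,0,0],0],[[0,0,0.42],[0,0,0],0],[[0,0,0.48],[0,0,0],0.4],[[0,0,0.516],[0,0,0],0.5],[[0,0,0.516],[0,0,0],0.6],[[0,0,0.516],[0,0,0],0.7],[[0,0,0.516],[0,0,0],0.8],[[0,0,0.516],[0,0,0],0.8],[[0,0,0.516],[0,0,0],0.8],[[0,0,0.516],[0,0,0],0.8],[[0,0,0.516],[0,0,0],0.8]]}}

```text
clock: 3.68
eef_pos: [624.7, 78.6, 21.4]
eef_rot: [-3.141, -0.001, -0.424]
wrist_force: [-1.0, -1.0, -1.0]
finger_gap: 37.0
finger_force: 0.0
```

Run:
```python
from plan import *
x,y=inbin(0,96)
plan([(624.5,78.6,130,-.423)],[(x+20,y+40,130,.156)],[(x,y,130,.156)],[(x,y,60,.156),(x,y,29,.156)])
```

```text
call from [ 6.2458e+02  7.8550e+01  2.0950e+01 -4.2000e-01]
   [-0.0, -0.0, -0.436] [0, 0, np.float64(-0.0)] len 109 
call from [ 6.2458e+02  7.8550e+01  1.2995e+02 -4.2000e-01]
   [-0.044, 0.687, -0.0] [0, 0, np.float64(-0.185)] len 172 
call from [ 5.4387e+02 -7.3450e+01  1.2995e+02  1.6000e-01]
   [-0.104, 0.146, -0.0] [0, 0, np.float64(0.0)] len 45 
call from [ 5.2390e+02 -1.1357e+02  1.2995e+02  1.6000e-01]
   [0.0, -0.0, 0.28] [0, 0, np.float64(0.0)] len 70 
   [0.0, -0.0, 0.404] [0, 0, np.float64(0.0)] len 101
```

Emit:
{"fn": "apply_moves", "kwargs": {"moves": [[[0,0,0],[0,0,0],1],[[0,0,0],[0,0,0],1],[[0,0,0],[0,0,0],1],[[0,0,0],[0,0,0],1],[[0,0,0],[0,0,0],1]]}}

```text
clock: 4.1
eef_pos: [624.6, 78.6, 21.1]
eef_rot: [-3.141, -0.0, -0.424]
wrist_force: [-0.7, 0.5, 3.5]
finger_gap: 29.9
finger_force: 20.0
```

Emit:
{"fn": "apply_moves", "kwargs": {"moves": [[[0,0,-0.06],[0,0,0],1],[[0,0,-0.15],[0,0,0],1],[[0,0,-0.25],[0,0,0],1],[[0,0,-0.35],[0,0,0],1],[[0,0,-0.436],[0,0,0],1],[[0,0,-0.436],[0,0,0],1],[[0,0,-0.436],[0,0,0],1]]}}

```text
clock: 4.68
eef_pos: [624.9, 78.6, 130.5]
eef_rot: [-3.141, -0.001, -0.424]
wrist_force: [-0.1, -0.1, -1.4]
finger_gap: 29.9
finger_force: 20.0
```

Emit:
{"fn": "apply_moves", "kwargs": {"moves": [[[-0.005,0.1,0],[0,0,-0.03],1],[[-0.015,0.22,0],[0,0,-0.06],1],[[-0.02,0.35,0],[0,0,-0.09],1],[[-0.03,0.48,0],[0,0,-0.125],1],[[-0.04,0.6,0],[0,0,-0.16],1],[[-0.044,0.687,0],[0,0,-0.185],1],[[-0.044,0.687,0],[0,0,-0.185],1],[[-0.044,0.687,0],[0,0,-0.185],1]]}}

```text
clock: 5.35
eef_pos: [543.2, -73.9, 128.8]
eef_rot: [-3.141, 0.002, 0.154]
wrist_force: [-0.1, -0.6, -1.3]
finger_gap: 29.6
finger_force: 20.0
```

Emit:
{"fn": "apply_moves", "kwargs": {"moves": [[[-0.05,0.07,0],[0,0,0],1],[[-0.104,0.146,0],[0,0,0],1],[[-0.104,0.146,0],[0,0,0],1],[[-0.104,0.146,0],[0,0,0],1],[[-0.104,0.146,0],[0,0,0],1]]}}

```text
clock: 5.77
eef_pos: [524.3, -112.5, 129.4]
eef_rot: [-3.141, 0.001, 0.157]
wrist_force: [0.0, 1.1, -0.5]
finger_gap: 29.9
finger_force: 20.0
```

```bash
cat > /tmp/b.py <<'E'
from tray import *
pts=[(l,(0,0,255)) for l in bins([538.8,-208.3,.156])]
crop("top",243,120,100,80,4,"t4",pts); crop("scene",150,165,130,100,3.9,"s4",pts)
a,b=map(cv2.imread,("pics/t4.png","pics/s4.png"));h=max(len(a),len(b))
cv2.imwrite("pics/c4.png",np.hstack([cv2.copyMakeBorder(x,0,h-len(x),0,0,0) for x in(a,b)])[:,:800])
E
python3 - < /tmp/b.py; python3 -c "
from cell import manip;print(manip.read_state()['eef_pos'])" 2>&1 | tail -1
```

```text
[ 524.30092307 -112.53262295  129.63862802]
```

View pics/c4.png

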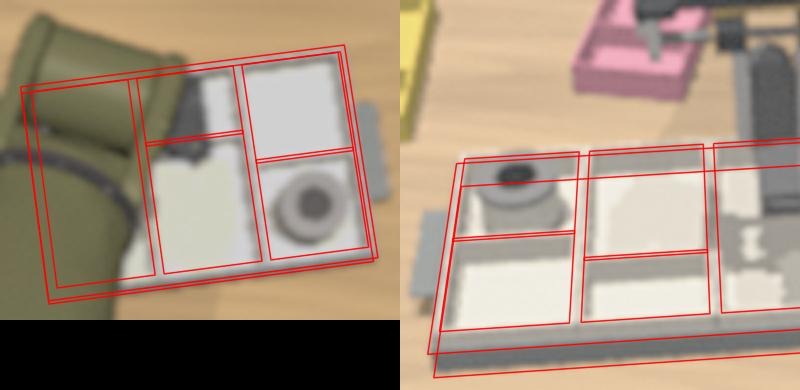

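The overlay fits the tray in both views (off-centre divider at about row 257 in the scene half), and the crevice nozzle hangs over the undivided bin. Lowering it now.

Emit:
{"fn": "apply_moves", "kwargs": {"moves": [[[0,0,0.08],[0,0,0],1],[[0,0,0.18],[0,0,0],1],[[0,0,0.28],[0,0,0],1],[[0,0,0.34],[0,0,0],1],[[0,0,0.38],[0,0,0],1],[[0,0,0.4],[0,0,0],1],[[0,0,0.404],[0,0,0],1],[[0,0,0.404],[0,0,0],1],[[0,0,0.404],[0,0,0],1]]}}

```text
clock: 6.62
eef_pos: [524.5, -113.6, 29.9]
eef_rot: [3.141, -0.001, 0.157]
wrist_force: [-0.0, 0.1, -0.3]
finger_gap: 29.9
finger_force: 20.0
```

Run:
```python
from plan import *
x,y=inbin(0,96)
plan([(x,y,150,.156)],[(552,24,220,.27)],[(580,160,220,.37)],[(617,353.3,170,.47)])
```

```text
call from [ 5.2390e+02 -1.1357e+02  2.8950e+01  1.6000e-01]
   [0.0, -0.0, -0.484] [0, 0, np.float64(0.0)] len 121 
call from [ 5.2390e+02 -1.1357e+02  1.4995e+02  1.6000e-01]
   [0.197, -0.526, -0.28] [0, 0, np.float64(-0.036)] len 157 
call from [5.5197e+02 2.4010e+01 2.1995e+02 2.7000e-01]
   [0.253, -0.494, -0.0] [0, 0, np.float64(-0.032)] len 139 
call from [5.7997e+02 1.5991e+02 2.1995e+02 3.7000e-01]
   [0.418, -0.667, 0.2] [0, 0, np.float64(-0.032)] len 203
```

Emit:
{"fn": "apply_moves", "kwargs": {"moves": [[[0,0,0.004],[0,0,0],1],[[0,0,0.004],[0,0,0],0.45],[[0,0,0.004],[0,0,0],0.45],[[0,0,0.004],[0,0,0],0.45],[[0,0,0.004],[0,0,0],0.45],[[0,0,0.004],[0,0,0],0.45],[[0,0,-0.08],[0,0,0],0.45],[[0,0,-0.2],[0,0,0],0.45],[[0,0,-0.35],[0,0,0],0.45],[[0,0,-0.484],[0,0,0],0.45],[[0,0,-0.484],[0,0,0],0.45],[[0,0,-0.484],[0,0,0],0.45]]}}

```text
clock: 7.62
eef_pos: [524.5, -113.8, 151.5]
eef_rot: [3.14, -0.003, 0.157]
wrist_force: [-0.2, -0.0, -0.8]
finger_gap: 51.7
finger_force: 0.0
```

Emit:
{"fn": "apply_moves", "kwargs": {"moves": [[[0.197,-0.526,-0.28],[0,0,-0.036],0.2],[[0.197,-0.526,-0.28],[0,0,-0.036],0],[[0.197,-0.526,-0.28],[0,0,-0.036],0],[[0.197,-0.526,-0.28],[0,0,-0.036],0],[[0.197,-0.526,-0.28],[0,0,-0.036],0],[[0.197,-0.526,-0.28],[0,0,-0.036],0]]}}

```text
clock: 8.12
eef_pos: [551.9, 25.1, 218.8]
eef_rot: [-3.141, 0.001, 0.272]
wrist_force: [1.3, -0.5, -0.6]
finger_gap: 88.5
finger_force: 0.0
```

Emit:
{"fn": "apply_moves", "kwargs": {"moves": [[[0.253,-0.494,0],[0,0,-0.032],0],[[0.253,-0.494,0],[0,0,-0.032],0],[[0.253,-0.494,0],[0,0,-0.032],0],[[0.253,-0.494,0],[0,0,-0.032],0],[[0.253,-0.494,0],[0,0,-0.032],0]]}}

```text
clock: 8.53
eef_pos: [579.7, 161.6, 217.6]
eef_rot: [-3.141, 0.003, 0.373]
wrist_force: [-0.2, -0.3, -0.4]
finger_gap: 93.9
finger_force: 0.0
```

Emit:
{"fn": "apply_moves", "kwargs": {"moves": [[[0.418,-0.667,0.2],[0,0,-0.032],0],[[0.418,-0.667,0.2],[0,0,-0.032],0],[[0.418,-0.667,0.2],[0,0,-0.032],0],[[0.418,-0.667,0.2],[0,0,-0.032],0],[[0.418,-0.667,0.2],[0,0,-0.032],0],[[0.418,-0.667,0.2],[0,0,-0.032],0],[[0.418,-0.667,0.2],[0,0,-0.032],0],[[0.418,-0.667,0.2],[0,0,-0.032],0]]}}

```text
clock: 9.2
eef_pos: [617.5, 351.0, 169.1]
eef_rot: [3.141, 0.002, 0.47]
wrist_force: [0.1, -0.9, 0.7]
finger_gap: 94.3
finger_force: 0.0
```

```bash
python3 - < /tmp/b.py
python3 - <<'E'
from fit import *
cv2.imwrite("pics/a.png",1*np.zeros((2,2)))
from plan import *
plan([(617,353.3,62,.47)],[(617,353.3,220,.47)])
E
```

```text
call from [6.1697e+02 3.5319e+02 1.6995e+02 4.7000e-01]
   [0.0, -0.0, 0.432] [0, 0, np.float64(0.0)] len 108 
call from [6.1697e+02 3.5319e+02 6.1950e+01 4.7000e-01]
   [0.0, -0.0, -0.632] [0, 0, np.float64(0.0)] len 158 [ WARN:0@0.122] global loadsave.cpp:1063 imwrite_ Unsupported depth image for selected encoder is fallbacked to CV_8U.
```

View pics/c4.png

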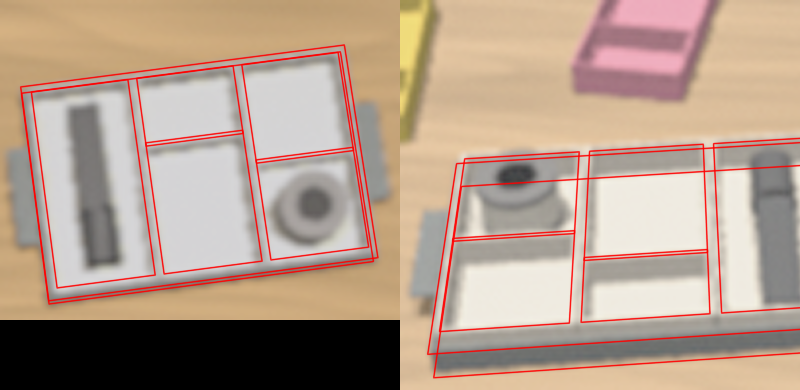

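The crevice nozzle lies flat, centred in the undivided bin (top half, around (95,185)). Now the nozzle neck.

Emit:
{"fn": "apply_moves", "kwargs": {"moves": [[[0,0,0.14],[0,0,0],0],[[0,0,0.28],[0,0,0],0],[[0,0,0.38],[0,0,0],0],[[0,0,0.432],[0,0,0],0.3],[[0,0,0.432],[0,0,0],1],[[0,0,0.432],[0,0,0],1],[[0,0,0.432],[0,0,0],1],[[0,0,0.432],[0,0,0],1],[[0,0,0.432],[0,0,0],1],[[0,0,0.432],[0,0,0],1],[[0,0,0.432],[0,0,0],1],[[0,0,0.432],[0,0,0],1]]}}

```text
clock: 10.3
eef_pos: [617.0, 353.3, 62.2]
eef_rot: [-3.142, -0.0, 0.471]
wrist_force: [0.1, 1.4, 0.4]
finger_gap: 37.2
finger_force: 0.5
```

Emit:
{"fn": "apply_moves", "kwargs": {"moves": [[[0,0,0],[0,0,0],1],[[0,0,0],[0,0,0],1],[[0,0,0],[0,0,0],1],[[0,0,-0.05],[0,0,0],1],[[0,0,-0.15],[0,0,0],1],[[0,0,-0.28],[0,0,0],1],[[0,0,-0.4],[0,0,0],1],[[0,0,-0.52],[0,0,0],1],[[0,0,-0.632],[0,0,0],1],[[0,0,-0.632],[0,0,0],1],[[0,0,-0.632],[0,0,0],1]]}}

```text
clock: 11.22
eef_pos: [617.3, 353.3, 222.2]
eef_rot: [3.142, -0.003, 0.471]
wrist_force: [0.7, -0.1, -2.1]
finger_gap: 34.7
finger_force: 19.9
```

Run:
```python
from fit import *
from plan import *
ims={n:viewer.camera(n) for n in I}
s=manip.read_state();print(s["eef_pos"],s["eef_rot"],s["finger_gap"],s["finger_force"])
crop("scene",370,90,140,120,5,"s5")
x,y=inbin(-32,0)
plan([(580,160,220,.37)],[(548,-30,220,.27)],[(x,y,170,.156)],[(x,y,100,.156),(x,y,71,.156)])
```

```text
[616.61290942 352.91440172 218.81620743] [3.14153871e+00 1.87080595e-03 4.71069992e-01] 34.47053138766841 19.905195236206055
call from [6.1697e+02 3.5319e+02 2.1995e+02 4.7000e-01]
   [-0.483, 0.621, -0.0] [0, 0, np.float64(0.032)] len 197 
call from [5.7986e+02 1.6005e+02 2.1995e+02 3.7000e-01]
   [-0.394, 0.662, -0.0] [0, 0, np.float64(0.032)] len 193 
call from [ 5.4800e+02 -2.9890e+01  2.1995e+02  2.7000e-01]
   [-0.353, 0.663, 0.2] [0, 0, np.float64(0.036)] len 194 
call from [ 5.0718e+02 -2.1318e+02  1.6995e+02  1.6000e-01]
   [-0.0, 0.0, 0.28] [0, 0, np.float64(0.0)] len 70 
   [-0.0, 0.0, 0.396] [0, 0, np.float64(0.0)] len 99
```

View pics/s5.png

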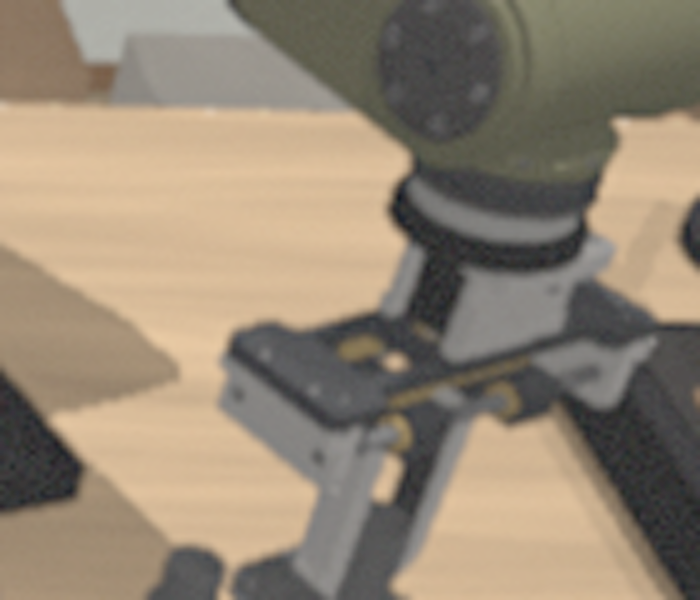

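The crop shows the gripper holding something at its bottom edge, around (330,590). The 34.5 mm gap at 20 N confirms it has the neck. Carrying it to the long part of the off-centre bin.

Emit:
{"fn": "apply_moves", "kwargs": {"moves": [[[-0.07,0.09,0],[0,0,0.006],1],[[-0.17,0.22,0],[0,0,0.012],1],[[-0.27,0.35,0],[0,0,0.02],1],[[-0.37,0.48,0],[0,0,0.026],1],[[-0.483,0.621,0],[0,0,0.032],1],[[-0.483,0.621,0],[0,0,0.032],1]]}}

```text
clock: 11.87
eef_pos: [578.7, 154.6, 219.1]
eef_rot: [3.141, 0.003, 0.366]
wrist_force: [1.6, 0.6, -0.6]
finger_gap: 35.1
finger_force: 20.0
```

Emit:
{"fn": "apply_moves", "kwargs": {"moves": [[[-0.09,0.15,0],[0,0,0.008],1],[[-0.18,0.3,0],[0,0,0.016],1],[[-0.27,0.45,0],[0,0,0.024],1],[[-0.36,0.6,0],[0,0,0.032],1],[[-0.394,0.662,0],[0,0,0.032],1],[[-0.394,0.662,0],[0,0,0.032],1]]}}

```text
clock: 12.37
eef_pos: [547.0, -33.9, 219.0]
eef_rot: [-3.142, 0.002, 0.266]
wrist_force: [1.3, -0.5, -0.8]
finger_gap: 34.7
finger_force: 20.0
```

Emit:
{"fn": "apply_moves", "kwargs": {"moves": [[[-0.08,0.15,0],[0,0,0.01],1],[[-0.16,0.3,0.05],[0,0,0.02],1],[[-0.24,0.45,0.1],[0,0,0.03],1],[[-0.31,0.58,0.15],[0,0,0.036],1],[[-0.353,0.663,0.2],[0,0,0.036],1],[[-0.353,0.663,0.2],[0,0,0.036],1],[[-0.353,0.663,0.2],[0,0,0.036],1],[[-0.353,0.663,0.2],[0,0,0.036],1]]}}

```text
clock: 13.03
eef_pos: [507.4, -212.4, 169.6]
eef_rot: [-3.141, 0.001, 0.157]
wrist_force: [0.2, 0.9, -1.3]
finger_gap: 34.6
finger_force: 20.0
```

Emit:
{"fn": "apply_moves", "kwargs": {"moves": [[[0,0,0.06],[0,0,0],1],[[0,0,0.12],[0,0,0],1],[[0,0,0.18],[0,0,0],1],[[0,0,0.22],[0,0,0],1],[[0,0,0.22],[0,0,0],1],[[0,0,0.22],[0,0,0],1]]}}

```text
clock: 13.53
eef_pos: [507.5, -212.5, 115.2]
eef_rot: [-3.141, 0.0, 0.158]
wrist_force: [-0.6, -0.3, -0.7]
finger_gap: 34.6
finger_force: 20.0
```

```bash
sed -i 's/t4/t5/g;s/s4/s6/g;s/c4/c5/g;s/"scene",150,165/"scene",160,165/' /tmp/b.py; python3 - < /tmp/b.py
```

```text
(no output)
```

View pics/c5.png

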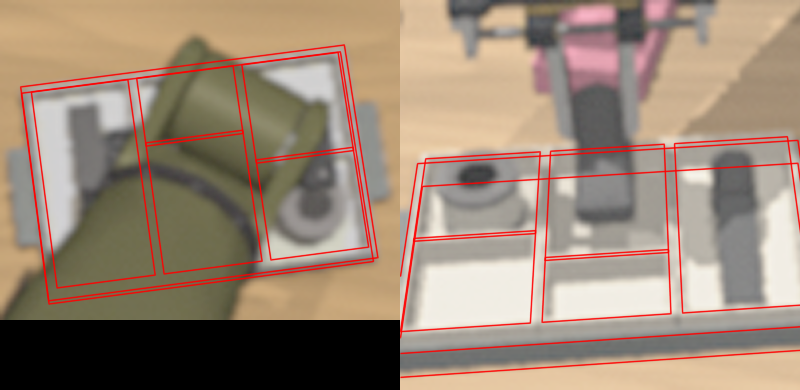

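The nozzle hangs aligned over the long part (scene half, head end at about (605,215), divider at row 257). Lowering and releasing.

Emit:
{"fn": "apply_moves", "kwargs": {"moves": [[[0,0,0.06],[0,0,0],1],[[0,0,0.11],[0,0,0],1],[[0,0,0.15],[0,0,0],1],[[0,0,0.17],[0,0,0],1],[[0,0,0.178],[0,0,0],1],[[0,0,0.178],[0,0,0],1],[[0,0,0.178],[0,0,0],1]]}}

```text
clock: 14.22
eef_pos: [507.5, -213.3, 71.0]
eef_rot: [3.141, -0.001, 0.157]
wrist_force: [-0.2, 0.0, -0.2]
finger_gap: 34.8
finger_force: 20.0
```

Run:
```python
from plan import *
json.dump([507.18,-213.18,69.0,.158],open(F,"w"))
x,y=inbin(-32,0)
plan([(x,y,190,.157)],[(482,-20,200,.157)],[(461,170,200,.157)],[(439.4,354,130,.157)],[(439.4,354,47,.157)],[(439.4,354,200,.157)])
```

```text
call from [ 5.0718e+02 -2.1318e+02  6.9000e+01  1.6000e-01]
   [-0.0, 0.0, -0.484] [0, 0, np.float64(0.0)] len 121 
call from [ 5.0718e+02 -2.1318e+02  1.9000e+02  1.6000e-01]
   [0.022, -0.779, -0.04] [0, 0, np.float64(0.0)] len 195 
call from [ 4.8197e+02 -1.9990e+01  2.0000e+02  1.6000e-01]
   [0.037, -0.764, -0.0] [0, 0, np.float64(0.0)] len 191 
call from [4.6105e+02 1.7009e+02 2.0000e+02 1.6000e-01]
   [0.03, -0.74, 0.28] [0, 0, np.float64(0.0)] len 198 
call from [4.3935e+02 3.5396e+02 1.3000e+02 1.6000e-01]
   [0.0, -0.0, 0.332] [0, 0, np.float64(0.0)] len 83 
call from [4.3935e+02 3.5396e+02 4.7000e+01 1.6000e-01]
   [0.0, -0.0, -0.612] [0, 0, np.float64(0.0)] len 153
```

Emit:
{"fn": "apply_moves", "kwargs": {"moves": [[[0,0,0.006],[0,0,0],1],[[0,0,0.006],[0,0,0],1],[[0,0,0.006],[0,0,0],0.36],[[0,0,0.006],[0,0,0],0.36],[[0,0,0.006],[0,0,0],0.36],[[0,0,0.006],[0,0,0],0.36],[[0,0,0.006],[0,0,0],0.36],[[0,0,-0.08],[0,0,0],0.36],[[0,0,-0.2],[0,0,0],0.36],[[0,0,-0.35],[0,0,0],0.36],[[0,0,-0.478],[0,0,0],0.36],[[0,0,-0.478],[0,0,0],0.36]]}}

```text
clock: 15.22
eef_pos: [509.1, -214.1, 196.5]
eef_rot: [3.136, -0.008, 0.157]
wrist_force: [0.9, 0.6, 1.6]
finger_gap: 60.0
finger_force: 0.0
```

Emit:
{"fn": "apply_moves", "kwargs": {"moves": [[[0.022,-0.779,-0.04],[0,0,0],0],[[0.022,-0.779,-0.04],[0,0,0],0],[[0.022,-0.779,-0.04],[0,0,0],0],[[0.022,-0.779,-0.04],[0,0,0],0],[[0.022,-0.779,-0.04],[0,0,0],0],[[0.022,-0.779,-0.04],[0,0,0],0]]}}

```text
clock: 15.72
eef_pos: [481.5, -16.0, 200.1]
eef_rot: [-3.141, -0.001, 0.161]
wrist_force: [0.9, -0.4, 0.5]
finger_gap: 93.3
finger_force: 0.0
```

Emit:
{"fn": "apply_moves", "kwargs": {"moves": [[[0.037,-0.764,0],[0,0,0],0],[[0.037,-0.764,0],[0,0,0],0],[[0.037,-0.764,0],[0,0,0],0],[[0.037,-0.764,0],[0,0,0],0],[[0.037,-0.764,0],[0,0,0],0],[[0.037,-0.764,0],[0,0,0],0]]}}

```text
clock: 16.22
eef_pos: [460.8, 173.3, 199.5]
eef_rot: [-3.141, 0.0, 0.161]
wrist_force: [0.1, -1.3, 0.4]
finger_gap: 94.0
finger_force: 0.0
```

Emit:
{"fn": "apply_moves", "kwargs": {"moves": [[[0.03,-0.74,0.28],[0,0,0],0],[[0.03,-0.74,0.28],[0,0,0],0],[[0.03,-0.74,0.28],[0,0,0],0],[[0.03,-0.74,0.28],[0,0,0],0],[[0.03,-0.74,0.28],[0,0,0],0],[[0.03,-0.74,0.28],[0,0,0],0],[[0.03,-0.74,0.28],[0,0,0],0],[[0.03,-0.74,0.28],[0,0,0],0]]}}

```text
clock: 16.88
eef_pos: [440.4, 353.0, 129.8]
eef_rot: [3.141, 0.0, 0.157]
wrist_force: [0.3, -0.7, 0.0]
finger_gap: 93.7
finger_force: 0.0
```

```bash
sed -i 's/t5/t6/g;s/s6/s7/g;s/c5/c6/g' /tmp/b.py; python3 - < /tmp/b.py
```

```text
(no output)
```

View pics/c6.png

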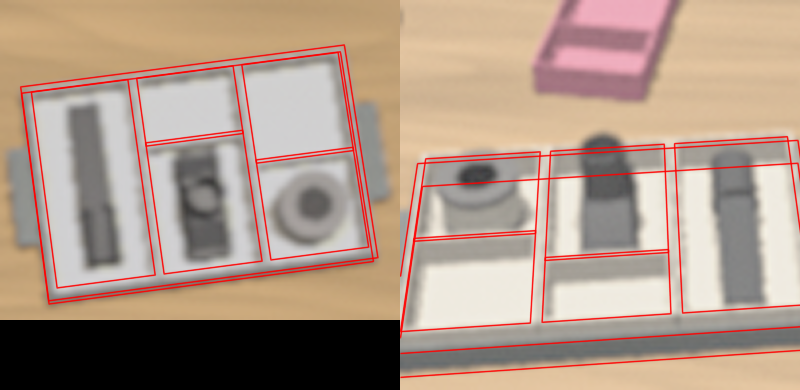

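The nozzle stands upright, lengthways, in the long part (top half (203,195)), clear of the walls. Now the sleeve.

Emit:
{"fn": "apply_moves", "kwargs": {"moves": [[[0,0,0.12],[0,0,0],0],[[0,0,0.24],[0,0,0],0],[[0,0,0.3],[0,0,0],0],[[0,0,0.332],[0,0,0],0.3],[[0,0,0.332],[0,0,0],1],[[0,0,0.332],[0,0,0],1],[[0,0,0.332],[0,0,0],1],[[0,0,0.332],[0,0,0],1],[[0,0,0.332],[0,0,0],1],[[0,0,0.332],[0,0,0],1],[[0,0,0.332],[0,0,0],1],[[0,0,0.332],[0,0,0],1]]}}

```text
clock: 17.98
eef_pos: [439.9, 354.1, 47.1]
eef_rot: [-3.141, -0.0, 0.157]
wrist_force: [0.4, 1.2, 0.5]
finger_gap: 37.6
finger_force: 0.6
```

Emit:
{"fn": "apply_moves", "kwargs": {"moves": [[[0,0,0],[0,0,0],1],[[0,0,0],[0,0,0],1],[[0,0,0],[0,0,0],1],[[0,0,-0.05],[0,0,0],1],[[0,0,-0.15],[0,0,0],1],[[0,0,-0.28],[0,0,0],1],[[0,0,-0.4],[0,0,0],1],[[0,0,-0.52],[0,0,0],1],[[0,0,-0.612],[0,0,0],1],[[0,0,-0.612],[0,0,0],1]]}}

```text
clock: 18.82
eef_pos: [441.1, 354.8, 205.9]
eef_rot: [-3.138, -0.007, 0.157]
wrist_force: [0.2, 0.8, 1.1]
finger_gap: 34.2
finger_force: 20.0
```

Run:
```python
from plan import *
x,y=inbin(60,0)
plan([(492,170,200,.157)],[(545,-15,200,.157)],[(x,y,160,.157)],[(x,y,90,.157),(x,y,56,.157),(x,y,54.3,.157)])
```

```text
call from [4.3935e+02 3.5396e+02 2.0000e+02 1.6000e-01]
   [0.092, 0.76, -0.0] [0, 0, np.float64(0.0)] len 191 
call from [4.9196e+02 1.6995e+02 2.0000e+02 1.6000e-01]
   [0.093, 0.764, -0.0] [0, 0, np.float64(0.0)] len 192 
call from [ 5.4497e+02 -1.5020e+01  2.0000e+02  1.6000e-01]
   [0.094, 0.76, 0.16] [0, 0, np.float64(0.0)] len 196 
call from [ 5.9807e+02 -1.9895e+02  1.6000e+02  1.6000e-01]
   [-0.0, 0.0, 0.28] [0, 0, np.float64(0.0)] len 70 
   [-0.0, 0.0, 0.416] [0, 0, np.float64(0.0)] len 104 
   [-0.0, 0.0, 0.423] [0, 0, np.float64(0.0)] len 106
```

Emit:
{"fn": "apply_moves", "kwargs": {"moves": [[[0.012,0.1,0],[0,0,0],1],[[0.03,0.25,0],[0,0,0],1],[[0.05,0.41,0],[0,0,0],1],[[0.07,0.57,0],[0,0,0],1],[[0.092,0.76,0],[0,0,0],1],[[0.092,0.76,0],[0,0,0],1]]}}

```text
clock: 19.32
eef_pos: [493.2, 165.1, 199.9]
eef_rot: [3.141, 0.0, 0.153]
wrist_force: [0.2, 0.5, -0.8]
finger_gap: 34.4
finger_force: 20.0
```

Emit:
{"fn": "apply_moves", "kwargs": {"moves": [[[0.02,0.16,0],[0,0,0],1],[[0.04,0.32,0],[0,0,0],1],[[0.06,0.48,0],[0,0,0],1],[[0.08,0.64,0],[0,0,0],1],[[0.093,0.764,0],[0,0,0],1],[[0.093,0.764,0],[0,0,0],1]]}}

```text
clock: 19.82
eef_pos: [545.7, -19.5, 199.7]
eef_rot: [3.141, 0.001, 0.153]
wrist_force: [-0.5, -0.4, -0.3]
finger_gap: 34.6
finger_force: 20.0
```

Emit:
{"fn": "apply_moves", "kwargs": {"moves": [[[0.02,0.15,0],[0,0,0],1],[[0.04,0.3,0.03],[0,0,0],1],[[0.055,0.45,0.06],[0,0,0],1],[[0.075,0.6,0.1],[0,0,0],1],[[0.094,0.76,0.16],[0,0,0],1],[[0.094,0.76,0.16],[0,0,0],1],[[0.094,0.76,0.16],[0,0,0],1],[[0.094,0.76,0.16],[0,0,0],1],[[0.094,0.76,0.16],[0,0,0],1]]}}

```text
clock: 20.57
eef_pos: [598.2, -197.6, 160.6]
eef_rot: [3.141, -0.001, 0.158]
wrist_force: [-0.2, 0.2, -1.1]
finger_gap: 34.7
finger_force: 20.0
```

Emit:
{"fn": "apply_moves", "kwargs": {"moves": [[[0,0,0.08],[0,0,0],1],[[0,0,0.18],[0,0,0],1],[[0,0,0.28],[0,0,0],1],[[0,0,0.35],[0,0,0],1],[[0,0,0.39],[0,0,0],1],[[0,0,0.41],[0,0,0],1],[[0,0,0.423],[0,0,0],1],[[0,0,0.423],[0,0,0],1],[[0,0,0.423],[0,0,0],1]]}}

```text
clock: 21.32
eef_pos: [598.6, -199.0, 55.4]
eef_rot: [3.141, -0.001, 0.157]
wrist_force: [-0.8, -0.1, -0.1]
finger_gap: 34.3
finger_force: 20.0
```

Run:
```python
from plan import *
x,y=inbin(60,0)
plan([(x,y,170,.157)],[(550,-60,200,.157)],[(495,80,200,.157)],[(441.5,213.7,150,.157)],[(441.5,213.7,62,.157)],[(441.5,213.7,215,.157)])
```

```text
call from [ 5.9807e+02 -1.9895e+02  5.4250e+01  1.6000e-01]
   [-0.0, 0.0, -0.463] [0, 0, np.float64(0.0)] len 116 
call from [ 5.9807e+02 -1.9895e+02  1.7000e+02  1.6000e-01]
   [-0.102, -0.579, -0.12] [0, 0, np.float64(0.0)] len 150 
call from [ 5.5012e+02 -6.0020e+01  2.0000e+02  1.6000e-01]
   [-0.13, -0.588, -0.0] [0, 0, np.float64(0.0)] len 150 
call from [4.9489e+02 8.0040e+01 2.0000e+02 1.6000e-01]
   [-0.127, -0.562, 0.2] [0, 0, np.float64(0.0)] len 152 
call from [4.4143e+02 2.1379e+02 1.5000e+02 1.6000e-01]
   [0.0, 0.0, 0.352] [0, 0, np.float64(0.0)] len 88 
call from [4.4143e+02 2.1379e+02 6.2000e+01 1.6000e-01]
   [0.0, 0.0, -0.612] [0, 0, np.float64(0.0)] len 153
```

Emit:
{"fn": "apply_moves", "kwargs": {"moves": [[[0,0,0.001],[0,0,0],1],[[0,0,0.001],[0,0,0],0.4],[[0,0,0.001],[0,0,0],0.4],[[0,0,0.001],[0,0,0],0.4],[[0,0,0.001],[0,0,0],0.4],[[0,0,0.001],[0,0,0],0.4],[[0,0,-0.08],[0,0,0],0.4],[[0,0,-0.2],[0,0,0],0.4],[[0,0,-0.35],[0,0,0],0.4],[[0,0,-0.463],[0,0,0],0.4],[[0,0,-0.463],[0,0,0],0.4]]}}

```text
clock: 22.23
eef_pos: [600.0, -199.8, 176.7]
eef_rot: [3.137, -0.008, 0.157]
wrist_force: [-0.1, -1.1, 0.9]
finger_gap: 56.5
finger_force: 0.0
```

Emit:
{"fn": "apply_moves", "kwargs": {"moves": [[[-0.102,-0.579,-0.12],[0,0,0],0.2],[[-0.102,-0.579,-0.12],[0,0,0],0],[[-0.102,-0.579,-0.12],[0,0,0],0],[[-0.102,-0.579,-0.12],[0,0,0],0],[[-0.102,-0.579,-0.12],[0,0,0],0]]}}

```text
clock: 22.65
eef_pos: [549.5, -56.4, 201.2]
eef_rot: [-3.142, -0.002, 0.16]
wrist_force: [-0.4, -0.3, 0.1]
finger_gap: 86.6
finger_force: 0.0
```

Emit:
{"fn": "apply_moves", "kwargs": {"moves": [[[-0.13,-0.588,0],[0,0,0],0],[[-0.13,-0.588,0],[0,0,0],0],[[-0.13,-0.588,0],[0,0,0],0],[[-0.13,-0.588,0],[0,0,0],0],[[-0.13,-0.588,0],[0,0,0],0]]}}

```text
clock: 23.07
eef_pos: [493.9, 83.1, 199.8]
eef_rot: [-3.141, 0.0, 0.16]
wrist_force: [0.6, -0.7, 0.3]
finger_gap: 93.9
finger_force: 0.0
```

Emit:
{"fn": "apply_moves", "kwargs": {"moves": [[[-0.127,-0.562,0.2],[0,0,0],0],[[-0.127,-0.562,0.2],[0,0,0],0],[[-0.127,-0.562,0.2],[0,0,0],0],[[-0.127,-0.562,0.2],[0,0,0],0],[[-0.127,-0.562,0.2],[0,0,0],0],[[-0.127,-0.562,0.2],[0,0,0],0],[[-0.127,-0.562,0.2],[0,0,0],0],[[-0.127,-0.562,0.2],[0,0,0],0]]}}

```text
clock: 23.73
eef_pos: [442.7, 212.8, 150.2]
eef_rot: [3.142, -0.001, 0.156]
wrist_force: [0.1, 0.1, 0.0]
finger_gap: 94.1
finger_force: 0.0
```

```bash
sed -i 's/t6/t7/g;s/s7/s8/g;s/c6/c7/g' /tmp/b.py; python3 - < /tmp/b.py
```

```text
(no output)
```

View pics/c7.png

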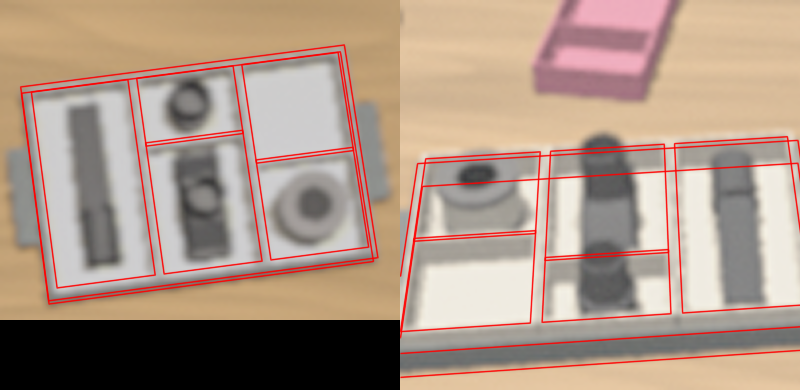

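The sleeve stands upright in the short part (top half (190,105)). Now the brush.

Emit:
{"fn": "apply_moves", "kwargs": {"moves": [[[0,0,0.12],[0,0,0],0],[[0,0,0.24],[0,0,0],0],[[0,0,0.32],[0,0,0],0],[[0,0,0.352],[0,0,0],0.3],[[0,0,0.352],[0,0,0],1],[[0,0,0.352],[0,0,0],1],[[0,0,0.352],[0,0,0],1],[[0,0,0.352],[0,0,0],1],[[0,0,0.352],[0,0,0],1],[[0,0,0.352],[0,0,0],1],[[0,0,0.352],[0,0,0],1],[[0,0,0.352],[0,0,0],1]]}}

```text
clock: 24.83
eef_pos: [441.9, 213.9, 62.2]
eef_rot: [-3.141, -0.0, 0.157]
wrist_force: [0.3, 0.6, -0.5]
finger_gap: 37.2
finger_force: 0.0
```

Emit:
{"fn": "apply_moves", "kwargs": {"moves": [[[0,0,0],[0,0,0],1],[[0,0,0],[0,0,0],1],[[0,0,0],[0,0,0],1],[[0,0,-0.05],[0,0,0],1],[[0,0,-0.15],[0,0,0],1],[[0,0,-0.28],[0,0,0],1],[[0,0,-0.4],[0,0,0],1],[[0,0,-0.52],[0,0,0],1],[[0,0,-0.612],[0,0,0],1],[[0,0,-0.612],[0,0,0],1]]}}

```text
clock: 25.67
eef_pos: [443.2, 214.4, 219.5]
eef_rot: [-3.14, -0.007, 0.157]
wrist_force: [0.5, -0.7, 0.2]
finger_gap: 34.8
finger_force: 20.0
```

Run:
```python
from plan import *
x,y=inbin(46,-96)
plan([(500,45,215,.157)],[(556,-125,215,.157)],[(x,y,170,.157)],[(x,y,100,.157),(x,y,69.5,.157)])
```

```text
call from [4.4143e+02 2.1379e+02 2.1500e+02 1.6000e-01]
   [0.125, 0.704, -0.0] [0, 0, np.float64(0.0)] len 179 
call from [4.9998e+02 4.4900e+01 2.1500e+02 1.6000e-01]
   [0.114, 0.706, -0.0] [0, 0, np.float64(0.0)] len 179 
call from [ 5.5590e+02 -1.2491e+02  2.1500e+02  1.6000e-01]
   [0.063, 0.703, 0.18] [0, 0, np.float64(0.0)] len 182 
call from [ 5.9911e+02 -2.9600e+02  1.7000e+02  1.6000e-01]
   [0.0, -0.0, 0.28] [0, 0, np.float64(0.0)] len 70 
   [0.0, -0.0, 0.402] [0, 0, np.float64(0.0)] len 101
```

Emit:
{"fn": "apply_moves", "kwargs": {"moves": [[[0.02,0.1,0],[0,0,0],1],[[0.045,0.25,0],[0,0,0],1],[[0.07,0.4,0],[0,0,0],1],[[0.1,0.56,0],[0,0,0],1],[[0.125,0.704,0],[0,0,0],1],[[0.125,0.704,0],[0,0,0],1]]}}

```text
clock: 26.17
eef_pos: [501.2, 40.1, 213.9]
eef_rot: [3.141, 0.001, 0.153]
wrist_force: [-0.7, -0.0, -0.6]
finger_gap: 34.8
finger_force: 20.0
```

Emit:
{"fn": "apply_moves", "kwargs": {"moves": [[[0.025,0.15,0],[0,0,0],1],[[0.05,0.3,0],[0,0,0],1],[[0.075,0.45,0],[0,0,0],1],[[0.1,0.6,0],[0,0,0],1],[[0.114,0.706,0],[0,0,0],1],[[0.114,0.706,0],[0,0,0],1]]}}

```text
clock: 26.67
eef_pos: [556.3, -128.9, 213.4]
eef_rot: [-3.142, 0.002, 0.153]
wrist_force: [-0.3, -0.6, -1.2]
finger_gap: 34.5
finger_force: 20.0
```

Emit:
{"fn": "apply_moves", "kwargs": {"moves": [[[0.015,0.15,0],[0,0,0],1],[[0.03,0.3,0.03],[0,0,0],1],[[0.04,0.45,0.07],[0,0,0],1],[[0.055,0.6,0.12],[0,0,0],1],[[0.063,0.703,0.18],[0,0,0],1],[[0.063,0.703,0.18],[0,0,0],1],[[0.063,0.703,0.18],[0,0,0],1],[[0.063,0.703,0.18],[0,0,0],1],[[0.063,0.703,0.18],[0,0,0],1]]}}

```text
clock: 27.42
eef_pos: [599.4, -294.8, 170.6]
eef_rot: [3.141, -0.001, 0.158]
wrist_force: [-0.4, 0.4, -0.2]
finger_gap: 34.7
finger_force: 20.0
```

Emit:
{"fn": "apply_moves", "kwargs": {"moves": [[[0,0,0.08],[0,0,0],1],[[0,0,0.18],[0,0,0],1],[[0,0,0.26],[0,0,0],1],[[0,0,0.33],[0,0,0],1],[[0,0,0.37],[0,0,0],1],[[0,0,0.39],[0,0,0],1],[[0,0,0.402],[0,0,0],1],[[0,0,0.402],[0,0,0],1],[[0,0,0.402],[0,0,0],1]]}}

```text
clock: 28.17
eef_pos: [599.5, -296.2, 70.6]
eef_rot: [3.141, -0.001, 0.157]
wrist_force: [-0.1, -0.0, -0.3]
finger_gap: 34.9
finger_force: 20.0
```

Release, rise, and move aside toward the free table.

Emit:
{"fn": "apply_moves", "kwargs": {"moves": [[[0,0,0.003],[0,0,0],1],[[0,0,0.003],[0,0,0],1],[[0,0,0.003],[0,0,0],0.4],[[0,0,0.003],[0,0,0],0.4],[[0,0,0.003],[0,0,0],0.4],[[0,0,0.003],[0,0,0],0.4],[[0,0,0.003],[0,0,0],0.4],[[0,0,-0.08],[0,0,0],0.4],[[0,0,-0.2],[0,0,0],0.4],[[0,0,-0.35],[0,0,0],0.4],[[0,0,-0.5],[0,0,0],0.4],[[0,0,-0.6],[0,0,0],0.4]]}}

```text
clock: 29.17
eef_pos: [599.4, -296.3, 223.6]
eef_rot: [3.139, -0.003, 0.157]
wrist_force: [-0.5, 0.1, 0.2]
finger_gap: 56.4
finger_force: 0.0
```

Emit:
{"fn": "apply_moves", "kwargs": {"moves": [[[-0.3,0.4,0],[0,0,0],0.4],[[-0.6,0.8,0],[0,0,0],0.4],[[-0.6,0.8,0],[0,0,0],0.4],[[-0.6,0.8,0],[0,0,0],0.4],[[-0.6,0.8,0],[0,0,0],0.4],[[-0.6,0.8,0],[0,0,0],0.4],[[-0.6,0.8,0],[0,0,0],0.4],[[-0.6,0.8,0],[0,0,0],0.4],[[-0.6,0.8,0],[0,0,0],0.4],[[-0.6,0.8,0],[0,0,0],0.4]]}}

```text
clock: 30.0
eef_pos: [483.0, -516.0, 219.6]
eef_rot: [-3.142, -0.0, 0.158]
wrist_force: [0.4, 0.0, 0.4]
finger_gap: 56.1
finger_force: 0.0
```

Run:
```python
from h import *
crop("top",120,105,225,100,3.5,"t9"); crop("scene",150,180,300,105,2.62,"s9")
a,b=(cv2.imread(f"pics/{x}.png")[:290,:786] for x in("t9","s9"));w=min(a.shape[1],b.shape[1])
cv2.imwrite("pics/c9.png",np.vstack([a[:,:w],b[:,:w]]))
```

```text
(no output)
```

View pics/c9.png

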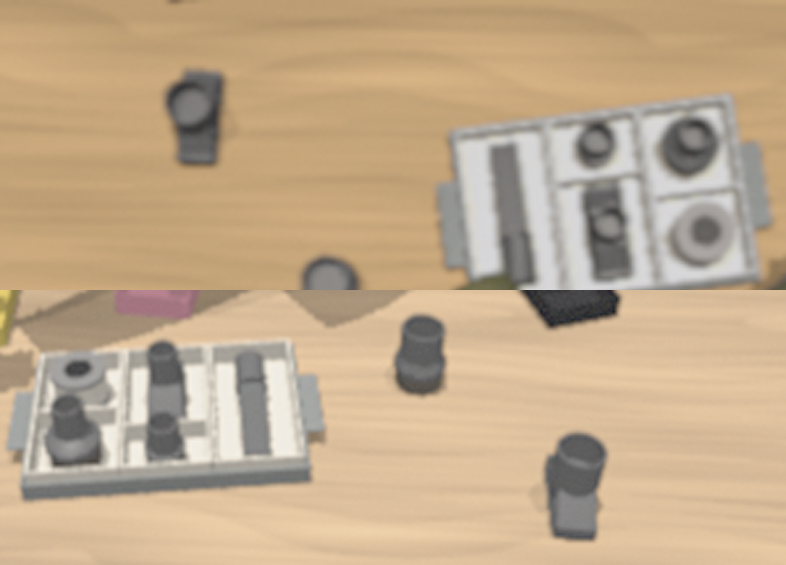

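All four attachments are in place: crevice nozzle (513,210), upholstery nozzle (605,225), sleeve (597,145) and brush (690,145). Both look-alikes stand untouched at (193,115) and (330,275). Handing in.

```bash
python3 -c "
import sys"
python3 - <<'E'
from cell import manip
print(manip.sign_off())
E
```

```text
the job is handed in; nothing more can be done
None
```

All four narrow-hose attachments are in their bins as asked, placed in the order asked, and both wide-hose look-alikes were left standing; I handed the job in at about 30 s of the 112 s allowed.

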